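Index the fitting dial to its next hole

TASK

Press the blue plunger pad of the rotary fixture down with the fingertips to unlock the dial, and push the pad's upright yellow fin to turn the dial counter-clockwise (seen from above) to the very next hole, not past it, where the plunger springs fully back up and locks. Do not pinch the fin or the pad, do not lift or spill the fittings standing in the dial's nests, and leave the other things on the bench alone.

Things in the scene. Friction and masses are not known exactly. Their poses are not given: they have to be found in the camera images.
- indexer: Fixed round aluminium base plate of the rotary fixture, 330 mm diameter, 30 mm high, bolted to the bench. Origin: centre of its underside, on the dial's upright turning axis. Its top shows a dark circular groove of 130 mm radius with six dark index holes, 60 degrees apart.
- dial_axis (a point): Point on the turning axis at the top face of the grey dial (196 mm diameter, top face 46 mm above the bench). Turns with the dial. A steel hub of 40 mm diameter stands 8 mm above it; six white square nests (29 mm wide, 14 mm high) stand on the dial at 66 mm radius.
- pad_top (a point): Where to press: point on the blue pad's top face, 130 mm from the turning axis, 66 mm above the bench with the plunger up; moves with the pad. Axes: z up, x outward from the turning axis, y the way the pad travels when the dial turns counter-clockwise. The pad is 60 mm wide along x; its top is free from y = -24 to +24 mm about this point, where the upright fin begins.
- next_hole (a point): Centre of the next index hole in the top of the base (30 mm above the bench), 130 mm from the turning axis, 60 degrees counter-clockwise of the hole in which the plunger starts. The plunger stem, which passes through a point on the pad 4 mm to +y of pad_top, must come above it.
- dial (a joint): Angle of the dial, rad: 0 at the start, growing counter-clockwise seen from above; the next hole is at 1.047. Turning takes about 1 to 4 N at the fin.
- plunger (a joint): How far the plunger is pressed, m: 0 up (locked in a hole), 0.010 at its stop. Spring 6.5 N at first, 9 N at the stop. The dial is locked until pressed over 6.5 mm. Between holes it may be let go: it stays about 6 mm down under the ring, the dial free to turn, and springs up and locks by itself when within about 1.5 mm of a hole.
- union0: Loose push-in tube fitting, black cylinder with blue ends, 19 mm diameter, 44 mm tall, standing upright in a nest of the dial; origin at the centre of its underside (3 mm above the dial's top face).
- union1: Another such fitting in another nest; same sizes and origin.
- union2: Another such fitting in another nest; same sizes and origin.
- jar: Loose clear jar with green cap, 64 mm diameter, 130 mm tall, on the bench; origin at the centre of its underside. Leave alone.
- pen_cup: Loose white cup, 74 mm diameter, 95 mm tall, with pens reaching 155 mm; origin at the centre of its underside. Leave alone.
- tee: Loose black and blue T-shaped fitting, 62 mm long, 19 mm thick, lying on the bench; origin at its middle, on its underside. Leave alone.
- plunger_cap: The blue pad and the yellow pushing face (towards -y) of its upright fin. The fin spans the pad's 60 mm width, 31 mm tall above the pad, 8 mm thick. Pushing the yellow face towards +y turns the dial counter-clockwise. Same axes as pad_top; origin on the stem's axis, 66 mm below the pad's top.
- fin_back: The orange far face of the fin, with orange strips on the inner (-x) end of the fin and the inner edge of the pad, 3 mm thick; part of the plunger; shares the pad's axes. Pressing this and the blue/yellow part at once counts as pinching. Its origin lies on the stem's axis, 66 mm below the pad's top.
Mind the look-alikes: they are no part of the job. What is shaped like the union0 but turquoise is not meant.

How it is judged:
On the way, in this order (a step that is already met when the one before it is completed fails the run):
1. the plunger is pressed in far enough to unlock, with the dial still at its first hole (value of joint plunger above 0.006 m and value of joint dial between -0.06 and 0.06 rad), for 0.05 s.
2. the dial is on its way between the two holes (value of joint dial between 0.3 and 0.85 rad), for 0.05 s.
3. the plunger has sprung fully up in the next hole (value of joint dial between 1.0072 and 1.0872 rad and value of joint plunger below 0.0015 m), for 0.2 s.
At the end, for the whole second after the job is handed in: The dial stands at the next hole (60 degrees, within 0.04 rad) and at rest, the plunger is fully up (within 1.5 mm), the three fittings stand in their nests, and the jar, pen cup and T fitting are within 15 mm of where they were (all of step 3 and velocity of joint dial between -0.05 and 0.05 rad/s and z of union0 in the frame of dial_axis between -0.003 and 0.01 m and angle between each of union0, union1, union2's own z axis and vertical below 0.35 rad and z of union1 in the frame of dial_axis between -0.003 and 0.01 m and z of union2 in the frame of dial_axis between -0.003 and 0.01 m and distance of each of jar, pen_cup, tee from where it was at the start of the episode below 0.015 m); the robot touches nothing.
It fails at once if the dial is turned past the next hole (value of joint dial above 1.2 rad).
It fails at once if the dial is turned the wrong way (value of joint dial below -0.15 rad).
It fails at once if the fin or pad is pinched (contact force between the fingers and fin_back above 2 N and contact force between the fingers and plunger_cap above 2 N).
It fails at once if a fitting is lifted or tipped out of its nest (not (z of union0 in the frame of dial_axis between -0.003 and 0.01 m and angle between each of union0, union1, union2's own z axis and vertical below 0.35 rad and z of union1 in the frame of dial_axis between -0.003 and 0.01 m and z of union2 in the frame of dial_axis between -0.003 and 0.01 m)).
It fails at once if the jar, pen cup or T fitting is pushed or lifted (distance of any of jar, pen_cup, tee from where it was at the start of the episode above 0.015 m).
It also fails if it takes over 48 s, if anything falls off the work surface, if the arm or the gripper's body presses on something with over 40 N, if the wrist force passes 120 N, or if a joint passes its speed limit or range.

ROBOT

A 6-joint arm with a two-finger parallel gripper is mounted at the origin on the work surface. World frame = base frame: x ahead of the robot, y to its left, z up, the work surface at z = 0. Lengths are in m, angles in rad, forces in N, time in s.
With the tool pointing down it reaches from about 0.35 to 0.975 m from the base axis. Payload 4.9 kg.
Tool frame: the origin (TCP) lies on the centre line of the jaws, within the pads' length; the fingertips stand 8 mm ahead of it and the grasp point (between the pads) lies 11 mm behind it; z points along the fingers, y is the direction in which the jaws open and shut (so a half turn about z gives the same grasp; the last joint's range is limited). The gripper opens to 85 mm and grips with 20 to 120 N. Pads are 22 mm wide; open, the fingers measure 114 mm over their backs; the gripper's body (76 mm by 85 mm) begins 54 mm behind the grasp point. The pads swing forward as they close: fully open they stand 13 mm farther back than shut.
Start: joints at [-1.382, 0.053, 1.613, -0, 1.476, -0.119], TCP at [0.189, -0.596, 0.239] pointing down, gripper open.
Joint ranges: [-3.01, 3.01], [-1.01, 2.22], [0.06, 2.58], [-1.02, 4.17], [0.09, 2.62], [-3.14, 3.14]. Speed limits (rad/s): [2.57, 2.57, 3.14, 3.14, 3.14, 3.14].

INTERFACE

Orientations are given as a rotation vector (axis times angle).
In Python, from station import get_obs, get_image, calibration, finish_job gives the robot as it stands. The module is installed in compiled form; this text tells all that it offers.
- The arm moves only by the shell command python3 -m jog 'ROWS' [FORCE]. ROWS is JSON, a list of rows, each a list of 7 numbers: the shift along the tool's x, y, z in cm, then the turn, a rotation vector about the tool's x, y, z in rad, then the closure in counts, from 0 (fully open) to 255 (shut). In form: [[dx, dy, dz, ax, ay, az, jaw], ...]. A call has 1 to 8 rows; each row is the pose to reach, as a shift and turn from the pose measured when the call began, along the tool's axes at that moment; what a row does not reach only later rows make up. A row lasts 1/12 s, in which the tool goes at most 41.7 mm and 7.16 degrees, less where a joint would pass 70% of its speed; a pose out of reach is approached as far as the arm can. A call with a gripper value outside its range is refused whole. The fingers move at their own pace and stop on an object; FORCE is the grip in N (left out, the last holds). Time passes only in rows, so rows that repeat a pose let the fingers close. It gives the time, the measured TCP pose, the force and the opening at its end, in the units of the state.
- get_obs(): the state, without advancing time (a new reading comes with each control period).
- get_image(name): name is "scene" or "top"; returns the picture (400x640x3 uint8, red, green, blue); there is no depth.
- calibration(name): a dict with "vfov" (degrees; the focal length in pixels is half the picture's height over the tangent of half this angle, whatever the lens; pixels are square), "cx", "cy" (the principal point, pixels), "R" (3x3) and "t" (3): a world point X has camera coordinates R X + t. Camera axes: x right, y down, z forward; pixel columns grow to the right and rows downward; lengths in m; the calibration is good to about 2 mm. A picture is of the moment at which its call begins. calibration takes no time and is no camera call.
- finish_job(): hands the job in, once; it reports no verdict.
The state is a dict: "t": time; "q": joint angles; "dq": joint speeds; "effort": joint torques, N m; "tool_pos": TCP position; "tool_rot": TCP orientation; "contact_force": force on the tool from outside, world axes, zero at the start; "wrist_torque": the same for the moment, N m; "opening": finger opening in m.
Only numpy, scipy, OpenCV 4.12 (cv2) and the standard library are available. Lean on these libraries where they do the work, as an engineer would, in place of code of your own. Each camera call takes 0.05 s, during which the arm holds its last target. There are 200 camera calls.

## Working session

There is one attempt and no reset: what is moved stays moved. The work goes in short steps, Python scripts to look and compute and a shell command to move; the robot and the scene stay as the last step left them, time stands still between calls to the robot, and variables do not carry over. Pictures are saved under pics/ and viewed, about 8 in all and at most 12, crops included, and the job is handed in when it is done.

```bash
mkdir -p pics
python3 - <<'E'
from station import *
import cv2,json
for n in("scene","top"):
    cv2.imwrite(f"pics/{n}0.png",get_image(n)[:,:,::-1]); c=calibration(n); print(n,c)
o=get_obs();print(o)
E
```

```text
scene {'vfov': 43.38119776890071, 'cx': 316.88163690241606, 'cy': 196.0374870069105, 'R': array([[ 0.01015106,  0.99989922,  0.00992478],
       [ 0.53745236,  0.00291404, -0.84328908],
       [-0.84323301,  0.01389437, -0.53736862]]), 't': array([ 0.00897095, -0.23064421,  1.73257076])}
top {'vfov': 42.921377016629215, 'cx': 320.7361984790233, 'cy': 198.66620556310488, 'R': array([[-0.00589414, -0.99993789,  0.00945947],
       [-0.99179393,  0.0046375 , -0.12776268],
       [ 0.12771088, -0.0101349 , -0.99175966]]), 't': array([-0.0095014 ,  0.51952554,  1.44383236])}
{'t': 0.1, 'q': array([-1.38198456e+00,  5.33354062e-02,  1.61416167e+00, -1.57266206e-05,
        1.47602178e+00, -1.18999546e-01]), 'dq': array([ 0.00222828, -0.00318036, -0.00293056, -0.000191  , -0.0003586 ,
        0.00019484]), 'effort': array([-3.23036447e-04, -3.94906354e+01, -3.71364462e+01, -1.41345463e-04,
        3.92082991e-03, -7.54295058e-06]), 'tool_pos': array([ 0.18924974, -0.5950743 ,  0.23815535]), 'tool_rot': array([-3.10255657e+00, -4.81309646e-01,  1.30088290e-04]), 'contact_force': array([-0.45156336, -0.56508112,  0.23757222]), 'wrist_torque': array([0.00189354, 0.00187592, 0.00018753]), 'opening': 0.08543084393930052}
```

View pics/scene0.png

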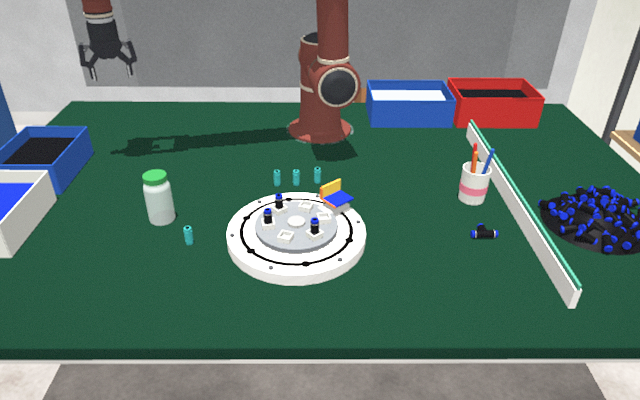

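View pics/top0.png

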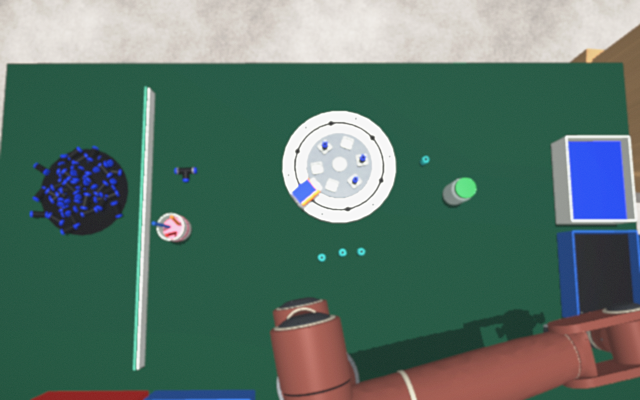

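```bash
cat > h.py <<'E'
import numpy as np, cv2
from station import *
from scipy.spatial.transform import Rotation as Ro
def ray(n,u,v,z):
    c=calibration(n);f=200/np.tan(np.radians(c["vfov"]/2))
    d=c["R"].T@np.array([(u-c["cx"])/f,(v-c["cy"])/f,1]);o=-c["R"].T@c["t"]
    return o+d*(z-o[2])/d[2]
def mask(im,lo,hi): return cv2.inRange(cv2.cvtColor(im,cv2.COLOR_RGB2HSV),lo,hi)
def big(m,box):
    x0,y0,x1,y1=box;k=np.zeros_like(m);k[y0:y1,x0:x1]=m[y0:y1,x0:x1]
    return max(cv2.findContours(k,0,1)[0],key=cv2.contourArea)
E
python3 - <<'E'
from h import *
im=get_image("top")
cv2.imwrite("pics/crop.png",cv2.resize(im[100:265,270:410,::-1],None,fx=3.6,fy=3.6,interpolation=2))
w=cv2.inRange(im,(150,150,150),(255,255,255))
c=big(w,(260,95,415,240))
P=np.array([ray("top",*p[0],.03)[:2] for p in cv2.convexHull(c)])
(x,y),r=cv2.minEnclosingCircle(P.astype(np.float32)); A=np.c_[2*P,np.ones(len(P))];s=np.linalg.lstsq(A,(P**2).sum(1),rcond=None)[0]
print("base",x,y,r,"fit",s[:2],np.sqrt(s[2]+s[0]**2+s[1]**2))
ce=s[:2]
b=big(mask(im,(105,150,80),(130,255,255)),(285,170,330,220))
rc=cv2.minAreaRect(b);box=cv2.boxPoints(rc);print("blue",rc)
for p in box: 
    q=ray("top",*p,.066)[:2]-ce; print(p,q,np.hypot(*q),np.degrees(np.arctan2(q[1],q[0])))
q=ray("top",*rc[0],.066)[:2]-ce;print(q,np.hypot(*q),np.degrees(np.arctan2(q[1],q[0])))
# dark holes
d=(im.max(2)<60).astype(np.uint8)*255
d=cv2.erode(d,np.ones((2,2),np.uint8))
n,l,st,cc=cv2.connectedComponentsWithStats(d[105:230,280:400])
for i in range(1,n):
    u,v=cc[i]+[280,105];q=ray("top",u,v,.03)[:2]-ce
    if abs(np.hypot(*q)-.13)<.015: print("hole",u,v,st[i,4],np.hypot(*q),np.degrees(np.arctan2(q[1],q[0])))
o=get_obs();print(Ro.from_rotvec(o["tool_rot"]).as_matrix().round(3))
E
```

```text
base 0.6177722215652466 -0.06568346917629242 0.16749511659145355 fit [ 0.6178845  -0.06580432] 0.1669273818353964
blue ((302.6647033691406, 190.3588409423828), (12.907362937927246, 18.330623626708984), 49.398704528808594)
[291.50586 191.42355] [-0.08147228  0.13685903] 0.15927374624714621 120.76536805262158
[305.42352 179.49414] [-0.04728573  0.09723675] 0.10812458042045171 115.93341707976329
[313.82355 189.29413] [-0.07564012  0.07340016] 0.10539929374670791 135.861044070028
[299.90588 201.22354] [-0.10965434  0.1130086 ] 0.1574643424682186 134.13694485563275
[-0.07855758  0.10514479] 0.1312506019739829 126.76477249922794
[[ 0.953  0.303 -0.   ]
 [ 0.303 -0.953  0.002]
 [ 0.    -0.002 -1.   ]]
```

View pics/crop.png

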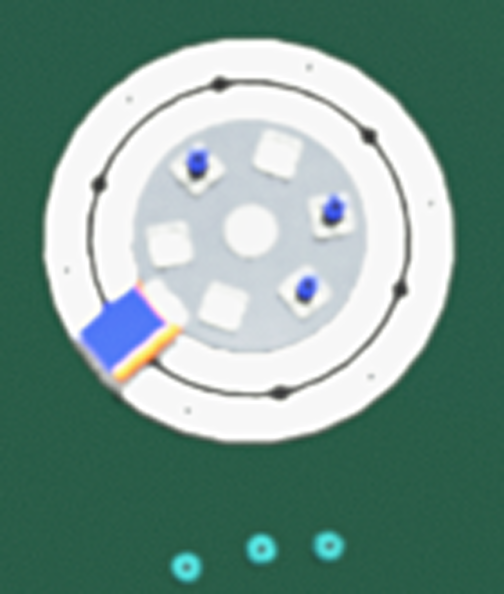

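Run:
```python
from h import *
H=[(220,84),(368,136),(400,290),(279,393),(99,184)]
W=np.array([ray("top",270+(u+.5)/3.6-.5,100+(v+.5)/3.6-.5,.03)[:2] for u,v in H])
c=np.mean([(W[0]+W[3])/2,(W[2]+W[4])/2],0);print("centre",c)
for w in W: q=w-c;print(w,np.hypot(*q),np.degrees(np.arctan2(q[1],q[0])))
a=np.mean([np.degrees(np.arctan2(*(w-c)[::-1]))-k for w,k in zip(W,(-120,-180,-240,60,-60))]) 
a=np.mean([((np.degrees(np.arctan2(*(w-c)[::-1]))+30-0)%60)-30 for w in W]);print("phase",a)
```

```text
centre [ 0.61804798 -0.06601105]
[ 0.7462521  -0.04333673] 0.13019378354291586 10.029676858297002
[ 0.70192558 -0.16464288] 0.1294746687368484 -49.62179414675862
[ 0.57359777 -0.18828504] 0.13010284246200712 -109.97770041320983
[ 0.4898536  -0.08879007] 0.1302024689785096 -169.92420906986635
[0.66248844 0.05636763] 0.13019791898872798 70.04206878716508
phase 10.109608403125456
```

```bash
cat >> h.py <<'E'
C=np.array([.618,-.066]);A0=130.1
def to(theta,y,r,z):
    """rows from here to the tip at pad_top-frame (r,y) with dial at theta deg, TCP height z"""
    o=get_obs();M=Ro.from_rotvec(o["tool_rot"]);a=np.radians(A0+theta)
    er=np.array([np.cos(a),np.sin(a)]);et=np.array([-er[1],er[0]])
    p=np.r_[C+er*(.13+r)+et*(y-.004),z]
    d=M.inv().apply(p-o["tool_pos"])*100
    G=np.c_[np.r_[-et,0],np.r_[-er,0],[0,0,-1]]
    if np.linalg.det(G)<0: G[:,1]*=-1
    return np.r_[d,(M.inv()*Ro.from_matrix(G)).as_rotvec()].round(3)
def where():
    o=get_obs();p=o["tool_pos"];q=p[:2]-C;a=np.degrees(np.arctan2(q[1],q[0]))%360
    return dict(t=o["t"],r=round(np.hypot(*q)*1e3,1),ang=round(a-A0,2),z=round(p[2]*1e3,1),F=o["contact_force"].round(2),op=round(o["opening"],4),q6=round(o["q"][5],2))
E
R='[52,-49.6,0,0,0,-0.39,255]'
python3 -m jog '[[52,-49.6,0,0,0,-0.39,255],[52,-49.6,0,0,0,-0.39,255],[52,-49.6,0,0,0,-0.39,255],[52,-49.6,0,0,0,-0.39,255],[52,-49.6,0,0,0,-0.39,255],[52,-49.6,0,0,0,-0.39,255],[52,-49.6,0,0,0,-0.39,255],[52,-49.6,0,0,0,-0.39,255]]'
python3 -c "
from h import *
print(where(),to(0,.005,.003,.239))"
```

```text
t: 0.82
tool_pos: [0.3497, -0.3013, 0.239]
tool_rot: [-2.951, -1.072, -0.001]
contact_force: [1.4, 0.2, 0.8]
opening: 0.0
{'t': 0.8167, 'r': np.float64(356.8), 'ang': np.float64(91.15), 'z': np.float64(239.0), 'F': array([1.44, 0.24, 0.75]), 'op': 0.0, 'q6': np.float64(0.0)} [ 3.5535e+01 -1.4113e+01  5.3000e-02 -1.0000e-03 -1.0000e-03 -3.0000e-03]
```

```bash
python3 -m jog '[[35.5,-14.1,0,0,0,0,255],[35.5,-14.1,0,0,0,0,255],[35.5,-14.1,0,0,0,0,255],[35.5,-14.1,0,0,0,0,255],[35.5,-14.1,0,0,0,0,255],[35.5,-14.1,0,0,0,0,255],[35.5,-14.1,0,0,0,0,255],[35.5,-14.1,0,0,0,0,255]]'
python3 -c "
from h import *
print(where(),to(0,.005,.003,.12))"
```

```text
t: 1.48
tool_pos: [0.5078, -0.0075, 0.2394]
tool_rot: [-2.951, -1.073, -0.001]
contact_force: [1.2, -0.9, 0.6]
opening: -0.0003
{'t': 1.4833, 'r': np.float64(124.8), 'ang': np.float64(21.94), 'z': np.float64(239.4), 'F': array([ 1.17, -0.95,  0.61]), 'op': -0.0003, 'q6': np.float64(0.71)} [ 4.5460e+00 -1.7250e+00  1.1942e+01 -1.0000e-03 -1.0000e-03 -2.0000e-03]
```

```bash
python3 -m jog '[[4.5,-1.7,1,0,0,0,255],[4.5,-1.7,1,0,0,0,255],[4.5,-1.7,5,0,0,0,255],[4.5,-1.7,9,0,0,0,255],[4.5,-1.7,12,0,0,0,255],[4.5,-1.7,12,0,0,0,255],[4.5,-1.7,12,0,0,0,255]]'
python3 -c "
from h import *
print(where(),to(0,.005,.003,.066))
im=get_image('scene');cv2.imwrite('pics/s1.png',cv2.resize(im[110:260,250:410,::-1],None,fx=4,fy=4,interpolation=2))
"
```

```text
t: 2.07
tool_pos: [0.5297, 0.0345, 0.1176]
tool_rot: [-2.949, -1.072, 0.006]
contact_force: [-0.2, 0.1, 1.0]
opening: 0.0002
{'t': 2.0667, 'r': np.float64(133.8), 'ang': np.float64(1.2), 'z': np.float64(117.6), 'F': array([-0.23,  0.09,  1.02]), 'op': 0.0002, 'q6': np.float64(0.8)} [ 1.930e-01  9.900e-02  5.157e+00 -4.000e-03  3.000e-03 -3.000e-03]
```

View pics/s1.png

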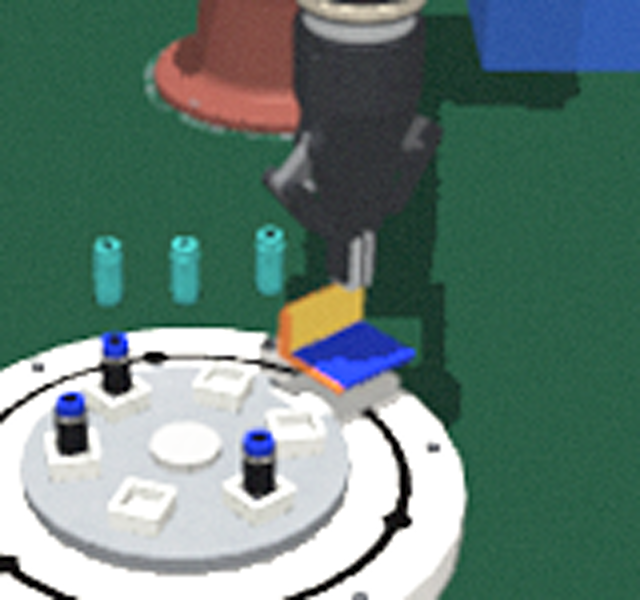

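```bash
python3 -m jog '[[0.3,0.1,0,0,0,0,255],[0.3,0.1,2,0,0,0,255],[0.3,0.1,3.7,0,0,0,255],[0.3,0.1,3.7,0,0,0,255],[0.3,0.1,3.7,0,0,0,255]]'
python3 -c "
from h import *
print(where(),to(0,.005,.003,.065))"
```

```text
t: 2.53
tool_pos: [0.5356, 0.0354, 0.0849]
tool_rot: [-2.952, -1.073, -0.004]
contact_force: [0.3, -0.3, 0.3]
opening: 0.0
{'t': 2.5333, 'r': np.float64(130.6), 'ang': np.float64(-1.0), 'z': np.float64(84.9), 'F': array([ 0.26, -0.26,  0.35]), 'op': 0.0, 'q6': np.float64(0.8)} [-0.334 -0.237  1.991  0.    -0.002 -0.003]
```

```bash
python3 -m jog '[[-0.2,-0.2,0.6,0,0,0,255],[-0.2,-0.2,1.0,0,0,0,255],[-0.2,-0.2,1.3,0,0,0,255],[-0.2,-0.2,1.5,0,0,0,255],[-0.2,-0.2,1.5,0,0,0,255]]'
python3 -c "
from h import *
print(where(),to(0,.005,.003,.066))"
```

```text
t: 2.95
tool_pos: [0.5338, 0.0356, 0.071]
tool_rot: [2.952, 1.073, 0.007]
contact_force: [-0.5, -0.1, 4.8]
opening: 0.0
{'t': 2.95, 'r': np.float64(132.0), 'ang': np.float64(-0.43), 'z': np.float64(71.0), 'F': array([-0.49, -0.09,  4.82]), 'op': 0.0, 'q6': np.float64(0.8)} [-0.2   -0.106  0.497  0.002 -0.004 -0.003]
```

```bash
python3 -m jog '[[0,0,0.3,0,0,0,255],[0,0,0.55,0,0,0,255],[0,0,0.75,0,0,0,255],[0,0,0.75,0,0,0,255],[0,0,0.75,0,0,0,255]]'
python3 -c "
from h import *
print(where(),to(0,.005,.003,.064))"
```

```text
t: 3.37
tool_pos: [0.5343, 0.0359, 0.0647]
tool_rot: [-2.953, -1.073, -0.008]
contact_force: [-2.7, 2.1, 6.9]
opening: 0.0002
{'t': 3.3667, 'r': np.float64(131.9), 'ang': np.float64(-0.73), 'z': np.float64(64.7), 'F': array([-2.7 ,  2.11,  6.93]), 'op': 0.0002, 'q6': np.float64(0.8)} [-0.268 -0.114  0.072  0.002 -0.005 -0.003]
```

```bash
python3 -m jog '[[0,0,0.1,0,0,0,255],[0,0,0.2,0,0,0,255],[0,0,0.2,0,0,0,255]]'
python3 -c "
from h import *
print(where(),to(0,.012,.003,.064))
im=get_image('scene');cv2.imwrite('pics/s2.png',cv2.resize(im[110:260,250:410,::-1],None,fx=4,fy=4,interpolation=2))"
```

```text
t: 3.62
tool_pos: [0.535, 0.0365, 0.0641]
tool_rot: [-2.952, -1.072, -0.01]
contact_force: [-2.8, 0.9, 6.6]
opening: -0.0001
{'t': 3.6167, 'r': np.float64(131.9), 'ang': np.float64(-1.08), 'z': np.float64(64.1), 'F': array([-2.79,  0.86,  6.63]), 'op': -0.0001, 'q6': np.float64(0.8)} [-1.049e+00 -1.120e-01 -0.000e+00  1.000e-03 -6.000e-03 -3.000e-03]
```

View pics/s2.png

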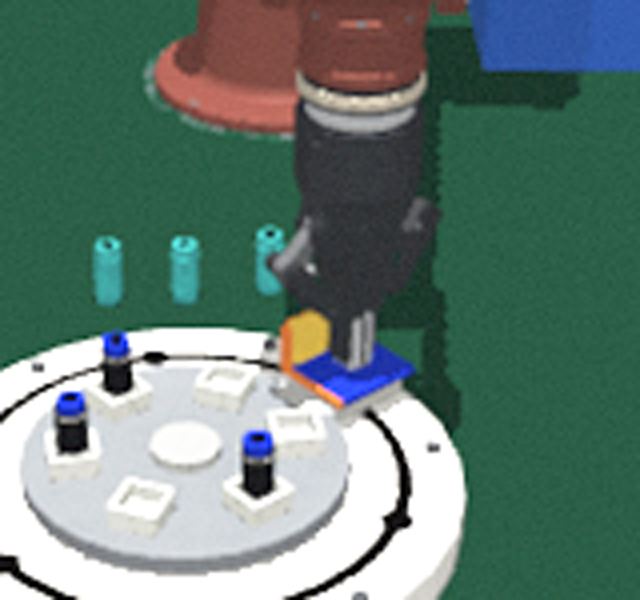

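```bash
python3 -c "
from h import *
for th in (0,4,8,12,16,20,24): print(to(th,.014,.003,.0625))"
```

```text
[-1.249e+00 -1.120e-01  1.550e-01  1.000e-03 -6.000e-03 -3.000e-03]
[-2.174e+00 -7.000e-03  1.490e-01  2.000e-03 -6.000e-03 -7.300e-02]
[-3.09e+00  1.62e-01  1.44e-01  2.00e-03 -6.00e-03 -1.43e-01]
[-3.991e+00  3.950e-01  1.380e-01  2.000e-03 -6.000e-03 -2.120e-01]
[-4.874e+00  6.900e-01  1.330e-01  2.000e-03 -6.000e-03 -2.820e-01]
[-5.734e+00  1.046e+00  1.290e-01  2.000e-03 -6.000e-03 -3.520e-01]
[-6.568e+00  1.461e+00  1.240e-01  3.000e-03 -6.000e-03 -4.220e-01]
```

```bash
python3 -m jog '[[-0.6,-0.1,0.15,0,0,0,255],[-1.2,-0.1,0.15,0,0,0,255],[-1.7,-0.05,0.15,0,0,-0.035,255],[-2.2,0,0.15,0,0,-0.07,255],[-2.6,0.1,0.15,0,0,-0.1,255],[-3.1,0.15,0.15,0,0,-0.14,255]]'
python3 -c "
from h import *
print(where())
for th in (8,12,16,20,24,28): print(to(th,.014,.003,.0625))
im=get_image('scene');cv2.imwrite('pics/s3.png',cv2.resize(im[110:260,250:410,::-1],None,fx=4,fy=4,interpolation=2))"
```

```text
t: 4.17
tool_pos: [0.5146, 0.0151, 0.0649]
tool_rot: [2.867, 1.278, 0.018]
contact_force: [2.3, -0.2, 7.9]
opening: 0.0001
{'t': 4.1667, 'r': np.float64(131.5), 'ang': np.float64(11.8), 'z': np.float64(64.9), 'F': array([ 2.3 , -0.17,  7.87]), 'op': 0.0001, 'q6': np.float64(0.61)}
[-0.132 -0.185  0.234  0.007 -0.01  -0.001]
[-1.057 -0.082  0.226  0.007 -0.009 -0.071]
[-1.973  0.085  0.219  0.007 -0.009 -0.141]
[-2.875  0.316  0.212  0.008 -0.009 -0.21 ]
[-3.759  0.609  0.205  0.008 -0.009 -0.28 ]
[-4.62   0.963  0.199  0.008 -0.008 -0.35 ]
```

View pics/s3.png

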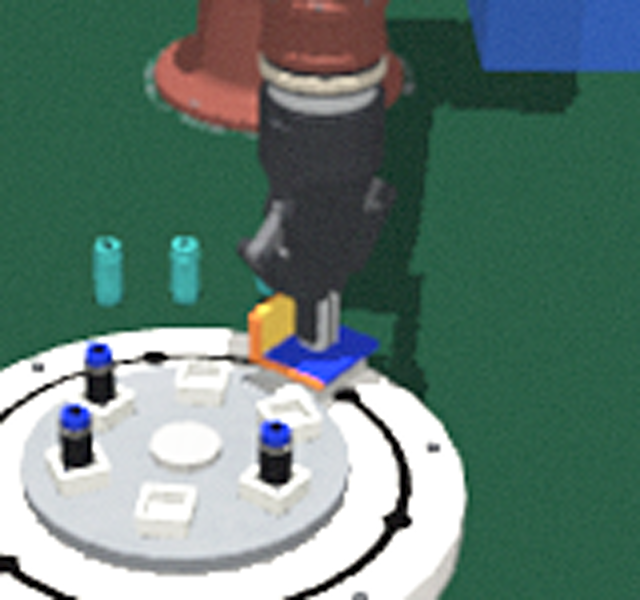

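```bash
python3 -m jog '[[-0.6,-0.1,0.2,0,0,-0.04,255],[-1.1,-0.1,0.2,0,0,-0.07,255],[-1.5,0,0.2,0,0,-0.1,255],[-2,0.1,0.2,0,0,-0.14,255],[-2.4,0.2,0.2,0,0,-0.175,255],[-2.9,0.3,0.2,0,0,-0.21,255],[-2.9,0.3,0.2,0,0,-0.21,255]]'
cat >> h.py <<'E'
def unions(im):
    m=mask(im,(105,110,50),(130,255,255));n,l,st,cc=cv2.connectedComponentsWithStats(m)
    out=[]
    for i in range(1,n):
        if st[i,4]<6: continue
        q=ray("top",*cc[i],.093)[:2]-C
        if abs(np.hypot(*q)-.066)<.014: out.append((round(np.hypot(*q)*1e3),round(np.degrees(np.arctan2(q[1],q[0]))%360,1),st[i,4]))
    return out
E
python3 -c "
from h import *
print(where())
print(unions(cv2.imread('pics/top0.png')[:,:,::-1]),unions(get_image('top')))
for th in (16,20,24,28): print(to(th,.014,.003,.077))"
```

```text
t: 4.8
tool_pos: [0.4994, -0.0103, 0.0651]
tool_rot: [2.71, 1.572, 0.022]
contact_force: [1.8, -0.9, 7.8]
opening: -0.0002
{'t': 4.8, 'r': np.float64(131.1), 'ang': np.float64(24.76), 'z': np.float64(65.1), 'F': array([ 1.8 , -0.87,  7.76]), 'op': -0.0002, 'q6': np.float64(0.35)}
[(64, np.float64(42.4), np.int32(26)), (64, np.float64(278.2), np.int32(26)), (67, np.float64(218.3), np.int32(23))] [(64, np.float64(304.0), np.int32(26)), (65, np.float64(67.5), np.int32(23)), (65, np.float64(243.1), np.int32(24))]
[ 1.011 -0.259 -1.185  0.014 -0.009  0.071]
[ 8.100e-02 -2.230e-01 -1.192e+00  1.500e-02 -8.000e-03  1.000e-03]
[-0.845 -0.122 -1.198  0.015 -0.008 -0.069]
[-1.761  0.043 -1.203  0.015 -0.007 -0.138]
```

```bash
python3 -m jog '[[0,-0.1,-0.7,0,0,0,255],[0,-0.1,-1.4,0,0,0,255],[0,-0.1,-1.5,0,0,0,255],[0,-0.1,-1.5,0,0,0,255]]'
python3 -c "
from h import *
print(where(),unions(get_image('top')))
for th in (26,30,34,38): print(to(th,.013,.003,.08))"
```

```text
t: 5.18
tool_pos: [0.4983, -0.0096, 0.0805]
tool_rot: [2.71, 1.571, 0.023]
contact_force: [0.4, 0.1, 0.1]
opening: -0.0001
{'t': 5.1833, 'r': np.float64(132.3), 'ang': np.float64(24.65), 'z': np.float64(80.5), 'F': array([0.37, 0.1 , 0.06]), 'op': -0.0001, 'q6': np.float64(0.35)} [(64, np.float64(304.0), np.int32(27)), (65, np.float64(67.3), np.int32(22)), (65, np.float64(243.1), np.int32(24))]
[-1.196  0.092 -0.021  0.014 -0.007 -0.103]
[-2.107  0.282 -0.026  0.015 -0.007 -0.173]
[-3.002  0.535 -0.029  0.015 -0.006 -0.243]
[-3.877  0.85  -0.032  0.015 -0.006 -0.313]
```

```bash
python3 -m jog '[[-0.5,0,0,0.01,0,-0.05,255],[-0.8,0,0,0.01,0,-0.1,255],[-1.2,0.1,0,0.01,0,-0.1,255],[-1.6,0.2,0,0.01,0,-0.14,255],[-2.1,0.3,0,0.01,0,-0.17,255],[-2.5,0.4,0,0.01,0,-0.2,255],[-3,0.5,0,0.01,0,-0.24,255],[-3,0.5,0,0.01,0,-0.24,255]]'
python3 -c "
from h import *
print(where(),unions(get_image('top')))
for th in (34,38,42,46,50): print(to(th,.013,.003,.08))"
```

```text
t: 5.9
tool_pos: [0.487, -0.0378, 0.079]
tool_rot: [2.511, 1.888, 0.013]
contact_force: [1.8, 2.5, -0.9]
opening: 0.0001
{'t': 5.9, 'r': np.float64(134.0), 'ang': np.float64(37.74), 'z': np.float64(79.0), 'F': array([ 1.8 ,  2.47, -0.92]), 'op': 0.0001, 'q6': np.float64(0.05)} [(63, np.float64(313.6), np.int32(25)), (66, np.float64(76.6), np.int32(26)), (65, np.float64(252.3), np.int32(26))]
[-0.027  0.072 -0.094  0.005 -0.006 -0.005]
[-0.952  0.172 -0.099  0.005 -0.006 -0.075]
[-1.868  0.336 -0.104  0.005 -0.006 -0.145]
[-2.77   0.563 -0.108  0.006 -0.006 -0.214]
[-3.654  0.853 -0.113  0.006 -0.006 -0.284]
```

```bash
python3 -m jog '[[-0.5,0.1,-0.1,0,0,-0.04,255],[-1,0.2,-0.1,0,0,-0.075,255],[-1.4,0.25,-0.1,0,0,-0.11,255],[-1.9,0.35,-0.1,0,0,-0.145,255],[-2.3,0.45,-0.1,0,0,-0.18,255],[-2.8,0.55,-0.1,0,0,-0.214,255],[-3.2,0.7,-0.1,0,0,-0.25,255],[-3.6,0.85,-0.1,0,0,-0.284,255]]'
python3 -c "
from h import *
print(where(),unions(get_image('top')))
for th in (50,52,54,56,58): print(to(th,.0125,.003,.08))"
```

```text
t: 6.62
tool_pos: [0.4844, -0.0736, 0.079]
tool_rot: [-2.218, -2.222, -0.013]
contact_force: [0.9, 5.1, -1.1]
opening: -0.0003
{'t': 6.6167, 'r': np.float64(133.8), 'ang': np.float64(53.15), 'z': np.float64(79.0), 'F': array([ 0.89,  5.07, -1.13]), 'op': -0.0003, 'q6': np.float64(-0.31)} [(64, np.float64(329.7), np.int32(27)), (66, np.float64(91.9), np.int32(24)), (65, np.float64(268.1), np.int32(25))]
[-0.032  0.054 -0.092  0.005 -0.006  0.001]
[-0.496  0.091 -0.094  0.005 -0.006 -0.034]
[-0.958  0.145 -0.097  0.005 -0.006 -0.069]
[-1.418  0.214 -0.1    0.005 -0.006 -0.104]
[-1.875  0.3   -0.102  0.005 -0.006 -0.139]
```

```bash
python3 -m jog '[[-0.2,0.05,-0.1,0,0,-0.02,255],[-0.4,0.1,-0.1,0,0,-0.035,255],[-0.6,0.1,-0.1,0,0,-0.05,255],[-0.8,0.1,-0.1,0,0,-0.06,255],[-1,0.15,-0.1,0,0,-0.07,255],[-1.2,0.2,-0.1,0,0,-0.09,255],[-1.4,0.2,-0.1,0,0,-0.1,255]]'
python3 -c "
from h import *
print(where(),unions(get_image('top')))
for th in (56,58,59,60,60.5): print(to(th,.0125,.003,.08))"
```

```text
t: 7.25
tool_pos: [0.4859, -0.0871, 0.0791]
tool_rot: [-2.104, -2.328, -0.013]
contact_force: [1.5, 5.4, -1.4]
opening: 0.0
{'t': 7.25, 'r': np.float64(133.8), 'ang': np.float64(58.96), 'z': np.float64(79.1), 'F': array([ 1.54,  5.43, -1.43]), 'op': 0.0, 'q6': np.float64(-0.44)} [(64, np.float64(335.6), np.int32(26)), (64, np.float64(274.0), np.int32(23)), (67, np.float64(97.7), np.int32(23))]
[-0.125  0.06  -0.086  0.004 -0.008 -0.005]
[-0.588  0.1   -0.09   0.004 -0.008 -0.04 ]
[-0.82   0.126 -0.091  0.004 -0.008 -0.058]
[-1.05   0.156 -0.093  0.004 -0.008 -0.075]
[-1.165  0.173 -0.094  0.004 -0.008 -0.084]
```

```bash
python3 -m jog '[[-0.1,0.05,0,0,0,-0.01,255],[-0.2,0.05,0,0,0,-0.02,255],[-0.3,0.06,0,0,0,-0.03,255],[-0.4,0.07,0,0,0,-0.03,255],[-0.5,0.08,0,0,0,-0.04,255],[-0.6,0.1,0,0,0,-0.04,255],[-0.7,0.1,0,0,0,-0.05,255],[-0.8,0.1,0,0,0,-0.06,255]]'
python3 -c "
from h import *
print(where(),unions(get_image('top')))
for th in (58,59,60,60.5): print(to(th,.0125,.003,.08))"
```

```text
t: 7.97
tool_pos: [0.4879, -0.0957, 0.0793]
tool_rot: [-2.033, -2.392, -0.013]
contact_force: [0.3, 0.7, -0.0]
opening: -0.0001
{'t': 7.9667, 'r': np.float64(133.5), 'ang': np.float64(62.75), 'z': np.float64(79.3), 'F': array([ 0.29,  0.7 , -0.03]), 'op': -0.0001, 'q6': np.float64(-0.51)} [(63, np.float64(339.4), np.int32(22)), (64, np.float64(277.5), np.int32(27)), (67, np.float64(101.2), np.int32(23))]
[ 0.31  -0.002 -0.063  0.005 -0.006  0.021]
[ 0.078  0.01  -0.064  0.005 -0.006  0.004]
[-0.154  0.026 -0.066  0.005 -0.006 -0.014]
[-0.27   0.036 -0.066  0.005 -0.006 -0.022]
```

```bash
python3 -c "
from h import *
im=get_image('scene');cv2.imwrite('pics/s4.png',cv2.resize(im[110:260,220:380,::-1],None,fx=4,fy=4,interpolation=2))"
```

```text
(no output)
```

View pics/s4.png

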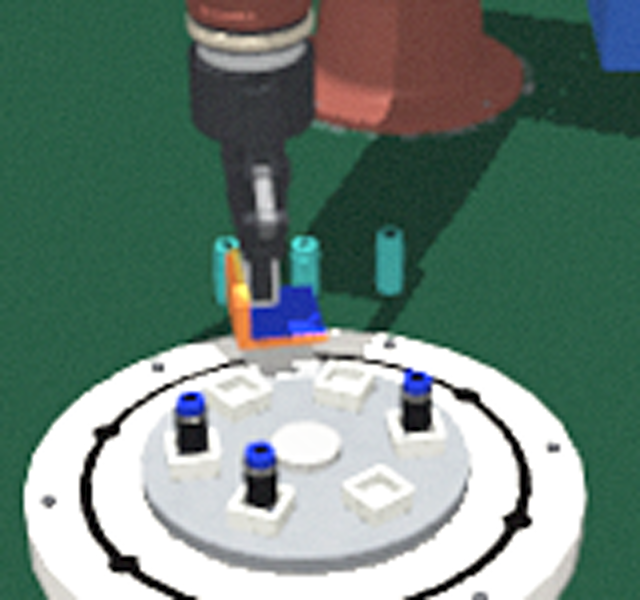

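```bash
python3 -m jog '[[-0.05,0,0,0,0,0,255],[-0.1,0,0,0,0,0,255],[-0.15,0,0,0,0,0,255],[-0.2,0,0,0,0,0,255],[-0.2,0,0,0,0,0,255]]'
python3 -c "
from h import *
print(where(),unions(get_image('top')))
c=calibration('scene');f=200/np.tan(np.radians(c['vfov']/2))
for th in (58.5,60):
  a=np.radians(A0+th);er=np.array([np.cos(a),np.sin(a)]);et=np.array([-er[1],er[0]])
  for pz in (.066,.060):
    s=[]
    for y in (-.024,0,.024):
      X=np.r_[C+er*.1+et*(y-.004),pz];k=c['R']@X+c['t'];s+= [(k[:2]/k[2]*f+[c['cx'],c['cy']]-[220,110])*4]
    print(th,pz,np.round(s).tolist())
"
```

```text
t: 8.48
tool_pos: [0.4886, -0.0984, 0.0795]
tool_rot: [-2.035, -2.393, -0.012]
contact_force: [0.1, -0.5, -0.6]
opening: -0.0004
{'t': 8.4833, 'r': np.float64(133.4), 'ang': np.float64(63.97), 'z': np.float64(79.5), 'F': array([ 0.08, -0.51, -0.6 ]), 'op': -0.0004, 'q6': np.float64(-0.52)} [(64, np.float64(341.0), np.int32(27)), (64, np.float64(278.8), np.int32(24)), (67, np.float64(103.1), np.int32(24))]
58.5 0.066 [[326.0, 329.0], [288.0, 332.0], [250.0, 335.0]]
58.5 0.06 [[326.0, 337.0], [288.0, 340.0], [250.0, 343.0]]
60 0.066 [[322.0, 328.0], [284.0, 332.0], [246.0, 335.0]]
60 0.06 [[322.0, 337.0], [284.0, 340.0], [246.0, 343.0]]
```

```bash
python3 -c "
from h import *
im=get_image('scene');a=cv2.resize(im[160:210,265:315,::-1],None,fx=8,fy=8,interpolation=2)
im=get_image('top');b=cv2.resize(im[180:230,320:370,::-1],None,fx=8,fy=8,interpolation=2)
cv2.imwrite('pics/s5.png',np.hstack([a,b]));print(where(),unions(im))"
```

```text
{'t': 8.6333, 'r': np.float64(133.6), 'ang': np.float64(63.94), 'z': np.float64(79.4), 'F': array([-0.18, -1.1 , -1.1 ]), 'op': 0.0001, 'q6': np.float64(-0.52)} [(64, np.float64(341.0), np.int32(27)), (64, np.float64(278.8), np.int32(24)), (67, np.float64(103.1), np.int32(24))]
```

View pics/s5.png

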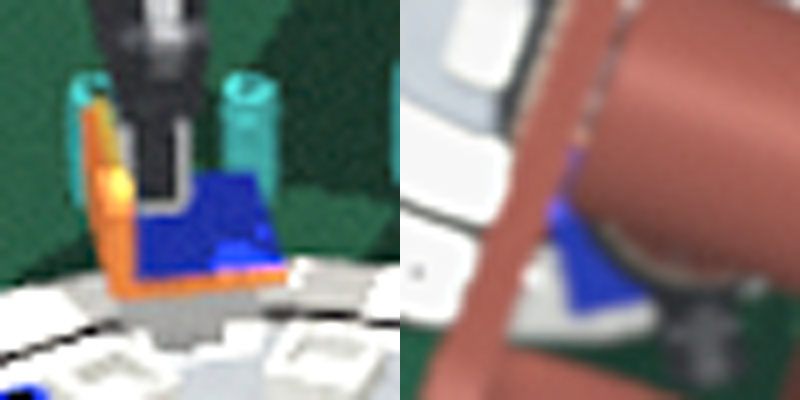

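```bash
cat >> h.py <<'E'
def edge(im,th):
    c=calibration('scene');f=200/np.tan(np.radians(c['vfov']/2));o=-c["R"].T@c["t"]
    a=np.radians(A0+th);er=np.array([np.cos(a),np.sin(a),0]);et=np.array([-er[1],er[0],0]);P=np.r_[C,0]+er*.1
    m=mask(im,(3,120,80),(17,255,255));m[:160]=0;m[225:]=0;m[:,:260]=0;m[:,365:]=0
    out=[]
    for u in range(640):
        v=np.flatnonzero(m[:,u])
        if len(v)==0: continue
        d=c["R"].T@np.array([(u-c["cx"])/f,(v.max()+.5-c["cy"])/f,1]);X=o+d*(((P-o)@er)/(d@er))
        out.append((round((X-P)@et*1e3),round(X[2]*1e3,1)))
    return out
E
python3 -c "
from h import *
print(edge(cv2.imread('pics/scene0.png')[:,:,::-1],0))
im=get_image('scene')
for t in (59,60,61): print(t,edge(im,t))"
```

```text
[(32, np.float64(71.4)), (27, np.float64(58.6)), (24, np.float64(60.5)), (20, np.float64(59.4)), (16, np.float64(58.3)), (12, np.float64(57.3)), (9, np.float64(56.2)), (5, np.float64(58.1)), (1, np.float64(57.0)), (-3, np.float64(56.0)), (-6, np.float64(57.8)), (-10, np.float64(56.7)), (-13, np.float64(58.6)), (-17, np.float64(57.5)), (-21, np.float64(56.5)), (-24, np.float64(55.4)), (-28, np.float64(60.1)), (-28, np.float64(138.8))]
59 [(36, np.float64(122.7)), (35, np.float64(82.7)), (33, np.float64(70.8)), (31, np.float64(64.7)), (28, np.float64(58.5)), (26, np.float64(58.3)), (23, np.float64(58.0)), (21, np.float64(57.8)), (18, np.float64(57.5)), (16, np.float64(57.3)), (13, np.float64(57.1)), (11, np.float64(56.8)), (8, np.float64(56.6)), (6, np.float64(56.3)), (3, np.float64(56.1)), (0, np.float64(58.8)), (-2, np.float64(58.6)), (-5, np.float64(58.3)), (-7, np.float64(58.1)), (-10, np.float64(57.8)), (-12, np.float64(57.6)), (-15, np.float64(57.3)), (-17, np.float64(57.1)), (-20, np.float64(59.8)), (-22, np.float64(59.6)), (-25, np.float64(59.3))]
60 [(34, np.float64(123.1)), (
[... 534 characters left out ...]
p.float64(59.6)), (-24, np.float64(59.3)), (-27, np.float64(59.0))]
61 [(33, np.float64(123.4)), (32, np.float64(83.4)), (29, np.float64(71.5)), (27, np.float64(65.3)), (25, np.float64(59.1)), (22, np.float64(58.8)), (20, np.float64(58.5)), (17, np.float64(58.2)), (15, np.float64(57.9)), (12, np.float64(57.6)), (10, np.float64(57.3)), (7, np.float64(57.0)), (5, np.float64(56.7)), (2, np.float64(56.4)), (0, np.float64(56.1)), (-3, np.float64(58.8)), (-6, np.float64(58.5)), (-8, np.float64(58.2)), (-11, np.float64(57.9)), (-13, np.float64(57.6)), (-16, np.float64(57.3)), (-18, np.float64(57.0)), (-21, np.float64(56.7)), (-23, np.float64(59.3)), (-26, np.float64(59.0)), (-28, np.float64(58.7))]
```

```bash
python3 -m jog '[[0.5,0,-0.2,0,0,0,255],[0.8,0,-0.5,0,0,0,255],[0.8,0,-3,0,0,0,255],[0.8,0,-6,0,0,0,255],[0.8,0,-10,0,0,0,255],[0.8,0,-14,0,0,0,255],[0.8,0,-15,0,0,0,255],[0.8,0,-15,0,0,0,255]]'
python3 -m jog '[[-8,-15,-5,0,0,0,255],[-8,-15,-5,0,0,0,255],[-8,-15,-5,0,0,0,255],[-8,-15,-5,0,0,0,255],[-8,-15,-5,0,0,0,255],[-8,-15,-5,0,0,0,255]]'
python3 -c "
from h import *
im=get_image('scene');print(where(),edge(im,60)[::4],unions(get_image('top')))
cv2.imwrite('pics/s6.png',im[:,:,::-1])"
```

```text
t: 9.35
tool_pos: [0.4889, -0.0919, 0.2351]
tool_rot: [2.029, 2.387, 0.017]
contact_force: [0.3, -0.8, 0.8]
opening: 0.0001
t: 9.85
tool_pos: [0.3515, -0.1965, 0.2826]
tool_rot: [2.034, 2.382, 0.016]
contact_force: [0.7, 0.3, -1.2]
opening: -0.0001
{'t': 9.9, 'r': np.float64(295.6), 'ang': np.float64(75.88), 'z': np.float64(281.9), 'F': array([ 0.1 ,  0.5 , -0.23]), 'op': 0.0001, 'q6': np.float64(-0.86)} [(34, np.float64(117.5)), (26, np.float64(58.8)), (16, np.float64(57.7)), (6, np.float64(56.6)), (-4, np.float64(58.5)), (-14, np.float64(57.4)), (-24, np.float64(59.3))] [(64, np.float64(341.0), np.int32(27)), (64, np.float64(278.8), np.int32(24)), (67, np.float64(102.8), np.int32(23))]
```

View pics/s6.png

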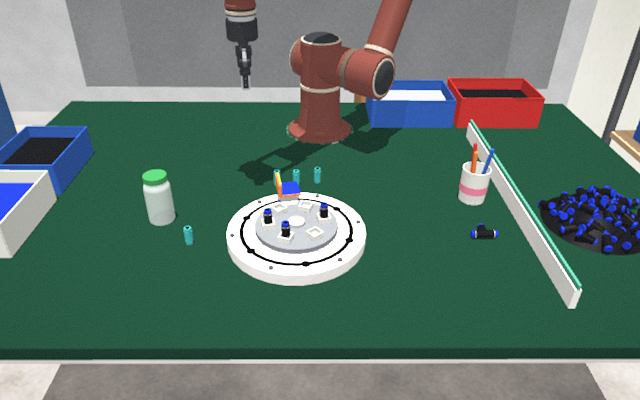

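```bash
python3 -c "
from h import *
im=get_image('top')
try:
    b=big(mask(im,(105,150,80),(130,255,255)),(325,190,375,235));rc=cv2.minAreaRect(b);q=ray('top',*rc[0],.066)[:2]-C
    print(rc,np.hypot(*q),np.degrees(np.arctan2(q[1],q[0]))%360-126.8)
except Exception as e: print(e)
finish_job()"
```

```text
((346.7884826660156, 207.94232177734375), (18.238800048828125, 15.689291954040527), 78.69007110595703) 0.13105233720505938 61.7942116856501
the job is handed in; nothing more can be done
```

The dial is at the next hole with the plunger apparently fully up and locked, and I handed the job in at about 10 s of the 48 s. No verdict was reported.

**What I did:** With the fingers shut, I pressed the blue pad down about 9 mm and turned the dial to about 25° while still pressing. In that stretch the pad was carried mostly by friction under the fingertips rather than by the fin. I then lifted the tips clear of the pad and pushed only the yellow fin, slowly, until the plunger sprang up. After that I backed off and raised the arm well away from the fixture.

**What the last checks showed:**
- **Plunger:** the pad's orange inner edge is at the same height as at the start (about 57.7 mm against 57.5 mm), so it has sprung back up.
- **Dial angle:** the estimates do not fully agree.
  - Two fittings give about 60.5° and the third 62.8°.
  - The pad outline seen from above gives 61.8°, but that reading is biased because the fin covers part of the pad differently now.
  - The allowed band is 57.7–62.3°, so one fitting and the pad outline come out near or just over its edge. I read this as measurement error, because the plunger only springs up within about 1.5 mm of a hole and the dial did not move when I backed away.
- **Fittings and other things:** all three fittings stand upright in their nests. The jar, pen cup and T fitting look unmoved by eye; I did not measure them.
- **Contact:** the robot touches nothing. The force reading is under 1 N, which is its noise level.

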